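# Load a board carrier under the fixture's cover and knock the lock pin down

## Robot

A 6-joint arm with a two-finger parallel gripper is mounted at the origin on the work surface. World frame = base frame: x ahead of the robot, y to its left, z up, the work surface at z = 0. Lengths are in m, angles in rad, forces in N, time in s.
With the tool pointing down it reaches from about 0.3 to 0.85 m from the base axis. Payload 4.2 kg.
Tool frame: the origin (TCP) lies midway between the tips of the shut fingers; the grasp point (between the pads) lies ctrl.pinch_z behind it (ctrl.pinch_z is the distance from the TCP to the grasp point, in m); z points along the fingers, y is the line along which they close (so a half turn about z gives the same grasp; the last joint's range is limited). The gripper opens to 91 mm and grips with 3 to 60 N. Pads are 32 mm wide; open, the fingers measure 118 mm over their backs; the gripper's body (76 mm by 178 mm) begins 60 mm behind the grasp point.
Start: joints at [1.233, 0.32, 1.565, -0, 1.257, -0.02], TCP at [0.18, 0.546, 0.214] pointing down, gripper open.
Joint ranges: [-3.11, 3.11], [-0.84, 2.01], [0.21, 2.61], [-1.34, 4.49], [0.05, 2.63], [-2.56, 2.56]. Speed limits (rad/s): [2.57, 2.57, 3.14, 3.14, 3.14, 3.14].

## Interface

Orientations are given as a unit quaternion [w, x, y, z].
In Python, from plant import ctrl gives the robot as it stands.
- The arm moves only by the tool arm_command, never from a script. Its argument "commands" is a list of rows, each an object of numbers: "x", "y", "z": the shift along the tool's x, y, z normalised to -1 to 1, where 1 is 0.2 m; "rx", "ry", "rz": the turn, a rotation vector about the tool's x, y, z normalised to -1 to 1, where 1 is pi/2 rad; "grip": the opening, from -1 (shut) to 1 (fully open). In form: [{"x": .., "y": .., "z": .., "rx": .., "ry": .., "rz": .., "grip": ..}, ...]. A call has 1 to 20 rows; each row is the pose to reach, as a shift and turn from the pose commanded when the call began, along the tool's axes at that moment; what a row does not reach only later rows make up. A row lasts 1/8 s, in which the tool goes at most 62.5 mm and 10.7 degrees, less where a joint would pass 70% of its speed; a pose out of reach is approached as far as the arm can. A call with a number of a shift or a turn outside -1 to 1 is refused whole. A call with a gripper value outside its range is refused whole. The fingers move at their own pace and stop on an object; "grip_force" is the grip in N (left out, the last holds). Time passes only in rows, so rows that repeat a pose let the fingers close. It gives the time, the measured TCP pose, the force, the opening and the grip force at its end, in the units of the state.
- ctrl.observe(): the state, without advancing time (a new reading comes with each control period).
- ctrl.camera(name): name is "side" or "top" or "wrist"; returns the picture (384x512x3 uint8, red, green, blue); there is no depth.
- ctrl.camera_info(name): a dict with "mtx" (3x3 intrinsics, pixels), "R" (3x3) and "t" (3): a world point X has camera coordinates R X + t; the wrist camera has in their place "mount" (4x4, takes a point from camera to tool coordinates, whose origin is the TCP and whose axes are the flange's). Camera axes: x right, y down, z forward; pixel columns grow to the right and rows downward; lengths in m; the calibration is good to about 2 mm. A picture is of the moment at which its call begins: read the wrist's pose just before it. camera_info takes no time and is no camera call.
- ctrl.sign_off(): hands the job in; it is judged then, once.
The state is a dict: "t": time; "joint_positions": joint angles; "qd": joint speeds; "joint_torque": joint torques, N m; "eef_pos": TCP position; "orientation": TCP orientation; "wrist_force": force on the tool from outside, world axes, zero at the start; "moment": the same for the moment, N m; "finger_gap": opening from 0.0 (shut) to 1.0 (fully open); "grip_force": force on a finger pad.
Only numpy, scipy, OpenCV 4.12 (cv2) and the standard library are available. Lean on these libraries where they do the work, as an engineer would, in place of code of your own. Each camera call takes 0.05 s, during which the arm holds its last target. There are 200 camera calls.

## Task

Load the board carrier into the test fixture: keeping it level, set it in the open lane with the end away from its handle going in first, slide it forward under the cover to the end wall, then sideways under the cover until it is fully home against the left wall, and let go of it. Then take the mallet by its handle and knock the stiff lock pin fully down with the mallet's head (never push the pin with the robot itself), and set the mallet back down on the bench clear of the fixture. Leave everything else where it is.

Things in the scene. Friction and masses are not known exactly. Their poses are not given: they have to be found in the camera images.
- carrier: loose board carrier: black plate 150 (x) x 70 (y) x 14 mm with a circuit board (parts up to 25 mm above its underside). Origin: centre of its underside; +x to its front end, z up. Handle: upright aluminium fin 50 (x) x 10 (y) mm, its top 90 mm above the underside, centred at x -40, y -27 mm (near the rear end, at the right edge). About 0.35 kg.
- fixture: fixed test fixture with a nest under a steel cover. Origin on the bench below the nest's centre; x forward along the lane, y left, z up (nest, lane and cover have the same axes). Base plate x -155..92, y -112..50 mm, 10 mm thick. Walls: end wall face x 77, left wall face y 36. Pocket at the nest: x -79..77, open to the lane on its right.
- nest (a point): point on the base plate's top, 10 mm above the bench, where the carrier's origin belongs when home, its axes parallel to the fixture's
- lane (a point): point on the base top in the middle of the open-topped lane, at fixture x -117, y -62 mm. The lane is y -100..-24 (76 mm wide), from its open rear end x -155 to the end wall at x 77. Its right wall (y -112..-100) and the block left of it (x -155..-79, y -24..50) stand 24 mm above the base top; from x -79 on it is open to the nest at its left.
- cover (a point): point on the cover's top at its inner corner, fixture x 20, y 8, z 54 mm. The L-shaped cover (underside z 44, top z 54) spans x 20..92 over the whole width, lane included, and x -79..20 where y is above 8. A white connector box on it (x -70..-10, y 16..46) reaches z 94.
- lock_pin (a joint): stiff vertical lock pin through the cover: 0 m = up, 0.028 m = fully down; about 8 N moves it and it stays where driven. Down, it stands beside the carrier's right edge and keeps it in; it cannot go down while the carrier is still below it.
- pin_head (a point): centre of the top face of the pin's round steel head, 26 mm across; fixture x 45, y -45 mm, z 100 mm when up, 72 when down
- mallet: loose mallet standing on one face of its head, handle level. Origin: at bench level, middle of its 158 mm length; +x from handle to head. Head: upright black rubber cylinder 48 mm across, 80 tall, axis at x 55. Handle: wooden bar 22 wide (y), 24 tall, its centre 40 mm up, x -79 to 31 mm. About 0.4 kg, mostly head: grip the handle close to the head.
- mallet_head (a point): centre of the mallet's head (40 mm above its lower face)
- reel: bystander: copper reel, 80 mm across, 55 mm tall; origin under its centre
- carton: bystander: cardboard box 90 x 65 x 50 mm tall; origin under its centre
- flask: bystander: red flask 64 mm across, 170 mm tall; origin under its centre
- jar: bystander: glass jar 60 mm across, 90 mm tall; origin under its centre
- stapler: bystander: red stapler 110 (x) x 30 x 42 mm tall; origin under its centre
- strips: bystander: stack of wooden component strips 156 (x) x 40 x 21 mm tall; origin under its middle
Not all that is in view belongs to the job. Leave any pink look-alike of the mallet alone.

How it is judged:
By the outcome, as a careful person would: the job done as asked, in the order asked, and still so for the second after the job is handed in, with the robot touching nothing.
It also fails if it takes over 72 s, if anything falls off the work surface, if the arm or the gripper's body presses on something with over 40 N, if the wrist force passes 120 N, or if a joint passes its speed limit or range.

## Working session

There is one attempt and no reset: what is moved stays moved. The work goes in short steps, Python scripts to look and compute and a tool call to move; the robot and the scene stay as the last step left them, time stands still between calls to the robot, and variables do not carry over. Pictures are saved under pics/ and viewed, at most 10 in all, crops included, and the job is handed in when it is done.

Besides the shell and the picture viewer there is one more tool, called after "Request:" as name(argument=value, ...), one argument or row to a line, values as JSON. arm_command: Moves the arm, as the interface text tells. Scaled input: -1 to 1 covers 0.2 m each way for a shift and pi/2 rad each way for a turn. Its arguments: {"type":"object","properties":{"commands":{"type":"array"},"grip_force":{"type":"number"}},"required":["commands"]}

```bash
ls; mkdir -p pics; python3 - <<'E'
from plant import ctrl
import cv2, numpy as np
print(ctrl.pinch_z, ctrl.observe())
for n in("top","side"):
    cv2.imwrite(f"pics/{n}0.png",cv2.resize(ctrl.camera(n)[:,:,::-1],(800,600),interpolation=cv2.INTER_CUBIC))
    i=ctrl.camera_info(n);print(n,{k:np.round(v,3).tolist() for k,v in i.items() if k in("mtx","R","t")}, (-np.array(i["R"]).T@np.array(i["t"])).round(3))
print(ctrl.camera_info("wrist"))
E
```

```text
pics
0.0188 {'t': 0.0, 'joint_positions': array([ 1.23301220e+00,  3.20302555e-01,  1.56565443e+00, -2.09980948e-05,
        1.25737629e+00, -2.00013567e-02]), 'qd': array([ 4.06301821e-04,  2.30711925e-03, -9.63660409e-04, -1.52986513e-03,
       -5.77494141e-05, -4.72729769e-04]), 'joint_torque': array([-9.93344256e-04, -4.12458479e+01, -2.31970131e+01,  7.25494232e-02,
        4.58169007e-02, -1.43206439e-04]), 'eef_pos': array([0.17950953, 0.54574676, 0.2131237 ]), 'orientation': array([-1.45037573e-04,  1.58220390e-01,  9.87403439e-01, -8.58197400e-04]), 'wrist_force': array([-0.54184153,  0.33821095, -0.39213325]), 'moment': array([-0.0420656 ,  0.0102448 ,  0.04257452]), 'grip_force': 0.0, 'finger_gap': 0.9975173513065763}
top {'mtx': [[362.655, 0.0, 252.414], [0.0, 362.655, 193.282], [0.0, 0.0, 1.0]], 'R': [[-0.01, -1.0, -0.007], [-0.982, 0.011, -0.187], [0.187, 0.005, -0.982]], 't': [0.004, 0.502, 1.243]} [ 0.261 -0.008  1.315]
side {'mtx': [[386.895, 0.0, 262.299], [0.0, 386.895, 192.67], [0.0, 0.0, 1.0]], 'R': [[0.976, -0.219, 0.012], [-0.108, -0.527, -0.843], [0.191, 0.821, -0.538]], 't': [-0.487, 0.138, 1.215]} [ 0.258 -1.032  0.776]
{'mtx': array([[335.86781328,   0.        , 264.51609026],
       [  0.        , 335.86781328, 189.01426156],
       [  0.        ,   0.        ,   1.        ]]), 'mount': array([[ 1.24385057e-03, -9.67932836e-01, -2.51206048e-01,
         7.15893111e-02],
       [ 9.99998848e-01,  9.85341823e-04,  1.15484653e-03,
        -6.14614000e-04],
       [-8.70290053e-04, -2.51207195e-01,  9.67932946e-01,
        -1.70874268e-01],
       [ 0.00000000e+00,  0.00000000e+00,  0.00000000e+00,
         1.00000000e+00]])}
```

View pics/top0.png

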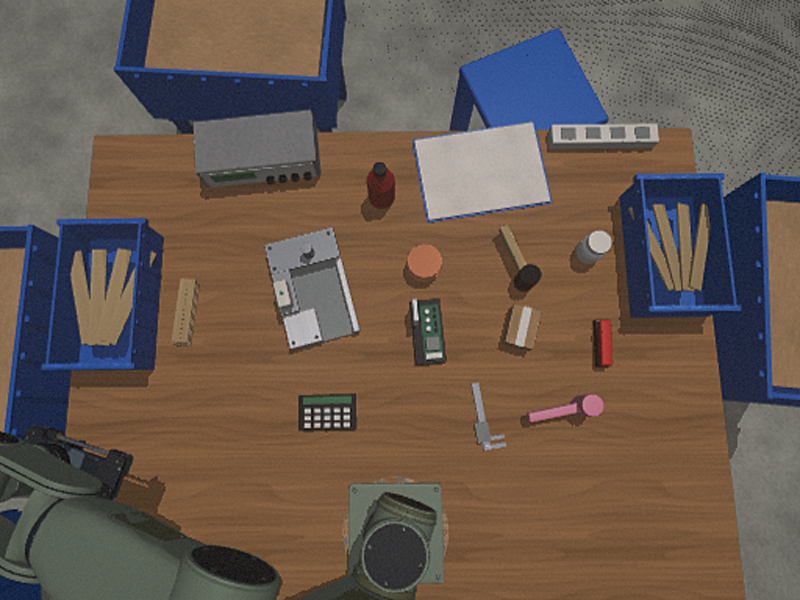

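View pics/side0.png

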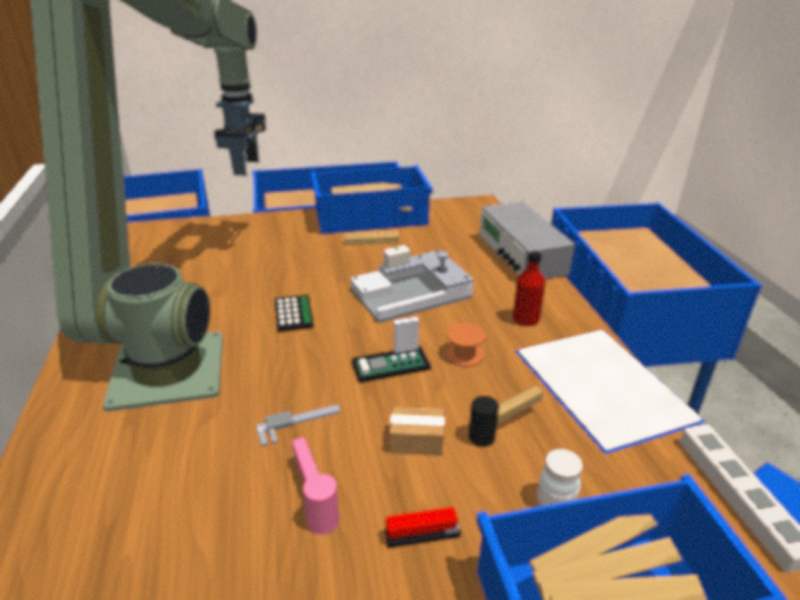

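The top view (800x600) shows:
- Fixture: about (312,290), with the cover at the top left and the pin at (307,253).
- Carrier: (428,331), with its handle at the upper left (416,312), so its front points towards the robot.
- Mallet candidates: the wooden-handled one with a black head at (527,276), and a pink one at (592,405). The black and wood one fits the description. I'll confirm it close up before reaching for it.

```bash
cat > h.py <<'E'
import numpy as np, cv2
from plant import ctrl
from scipy.spatial.transform import Rotation as Rn
def cam(n, obs=None):
    i=ctrl.camera_info(n); K=np.array(i["mtx"])
    if n!="wrist": return K,np.array(i["R"]),np.array(i["t"])
    o=obs; M=np.array(i["mount"]); q=o["orientation"]
    T=np.eye(4); T[:3,:3]=Rn.from_quat(np.r_[q[1:],q[0]]).as_matrix(); T[:3,3]=o["eef_pos"]
    W=np.linalg.inv(T@M); return K,W[:3,:3],W[:3,3]
def px2w(c,uv,z):          # uv in native pixels
    K,R,t=c; d=R.T@np.linalg.solve(K,[uv[0],uv[1],1]); C=-R.T@t
    return C+d*(z-C[2])/d[2]
def w2px(c,X):
    K,R,t=c; p=K@(R@np.asarray(X,float)+t); return p[:2]/p[2]
def shot(name):            # wrist picture + its pose saved
    o=ctrl.observe(); im=ctrl.camera("wrist")[:,:,::-1]
    np.savez(f"pics/{name}.npz",im=im,p=o["eef_pos"],q=o["orientation"])
    cv2.imwrite(f"pics/{name}.png",cv2.resize(im,(800,600),interpolation=cv2.INTER_CUBIC))
def load(name):
    d=np.load(f"pics/{name}.npz"); return d["im"],cam("wrist",dict(eef_pos=d["p"],orientation=d["q"]))
def pose(o): # world target -> tool-frame; yaw of tool y
    q=o["orientation"]; m=Rn.from_quat(np.r_[q[1:],q[0]]).as_matrix(); return o["eef_pos"],m,np.degrees(np.arctan2(m[1,1],m[0,1]))
def rel(xyz,phi):          # row numbers for: TCP xyz, pointing straight down, tool-y yaw phi (deg)
    p,m,_=pose(ctrl.observe()); a=np.radians(phi)
    y=np.array([np.cos(a),np.sin(a),0]); z=np.array([0,0,-1.]); T=np.c_[np.cross(y,z),y,z]
    r=Rn.from_matrix(m.T@T).as_rotvec()/(np.pi/2); s=m.T@(np.array(xyz)-p)/.2
    print("xyz",s.round(4),"rot",r.round(4))
E
python3 - <<'E'
from h import *
c=cam("top")
for n,uv,z in [("coverFL",(266,244),.054),("coverFR",(333,229),.054),("blockRL",(293,350),.034),("laneRR",(357,334),.034),("pin",(307,247),.1),
 ("handle",(416,312),.09),("carFR",(444,363),.014),("carFL",(415,366),.014),("carRR",(438,300),.014),("mhead",(529,273),.08),("mhandle end",(505,229),.05),("flask",(380,185),.05),("reel",(424,258),.055),("jar",(598,240),.09),("carton",(521,327),.05),("stapler",(603,342),.042)]:
    print(n,px2w(c,np.array(uv)*.64,z).round(3))
E
```

```text
coverFL [0.641 0.294 0.054]
coverFR [0.675 0.139 0.054]
blockRL [0.396 0.229 0.034]
laneRR [0.431 0.084 0.034]
pin [0.619 0.191 0.1  ]
handle [ 0.471 -0.049  0.09 ]
carFR [ 0.365 -0.114  0.014]
carFL [ 0.359 -0.047  0.014]
carRR [ 0.512 -0.104  0.014]
mhead [ 0.558 -0.304  0.08 ]
mhandle end [ 0.671 -0.261  0.05 ]
flask [0.784 0.029 0.05 ]
reel [ 0.603 -0.071  0.055]
jar [ 0.63 -0.46  0.09]
carton [ 0.441 -0.286  0.05 ]
stapler [ 0.406 -0.47   0.042]
```

```bash
python3 -c "
from h import *
rel((.49,.18,.2),102)"
```

```text
xyz [-2.0461 -1.2521  0.068 ] rot [-1.000e-03 -3.000e-04 -3.357e-01]
```

Request:
arm_command(
  commands=[
    {"x": -1,"y": -0.62,"z": 0.03},
    {"x": -1,"y": -0.62,"z": 0.03},
    {"x": -1,"y": -0.62,"z": 0.03},
    {"x": -1,"y": -0.62,"z": 0.03},
  ],
)

```text
$.commands[0]: bad value
```

Request:
arm_command(
  commands=[
    {"x": -1,"y": -0.62,"z": 0.03,"rz": -0.336},
    {"x": -1,"y": -0.62,"z": 0.03,"rz": -0.336},
    {"x": -1,"y": -0.62,"z": 0.03,"rz": -0.336},
    {"x": -1,"y": -0.62,"z": 0.03,"rz": -0.336},
    {"x": -1,"y": -0.62,"z": 0.03,"rz": -0.336},
  ],
)

```text
$.commands[0]: bad value
```

```bash
python3 -c "
from h import *
o=ctrl.observe();print(o['eef_pos'],pose(o)[2],o['t'])
shot('fix1')"
```

```text
[0.1795425  0.5457779  0.21320788] 71.7909872177217 0.1
```

View pics/fix1.png

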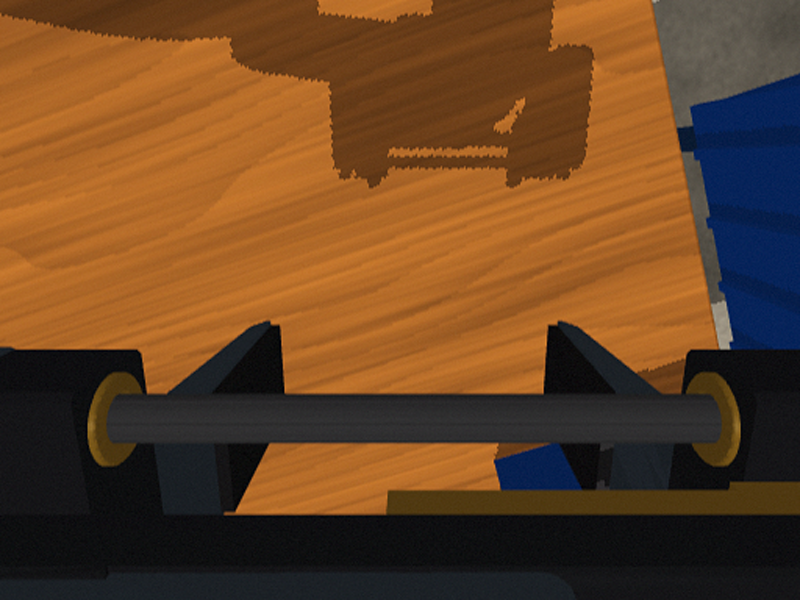

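```bash
python3 -c "
from h import *
rel((.46,.172,.3),-78)"
```

```text
xyz [-1.9162 -1.3381 -0.4317] rot [-3.0000e-04  1.1000e-03  1.6644e+00]
```

Request:
arm_command(
  commands=[
    {"x": -1,"y": -0.67,"z": -0.43,"rx": 0,"ry": 0,"rz": 0.85,"grip": 1},
    {"x": -1,"y": -0.67,"z": -0.43,"rx": 0,"ry": 0,"rz": 0.85,"grip": 1},
    {"x": -1,"y": -0.67,"z": -0.43,"rx": 0,"ry": 0,"rz": 0.85,"grip": 1},
    {"x": -1,"y": -0.67,"z": -0.43,"rx": 0,"ry": 0,"rz": 0.85,"grip": 1},
    {"x": -1,"y": -0.67,"z": -0.43,"rx": 0,"ry": 0,"rz": 0.85,"grip": 1},
    {"x": -1,"y": -0.67,"z": -0.43,"rx": 0,"ry": 0,"rz": 0.85,"grip": 1},
    {"x": -1,"y": -0.67,"z": -0.43,"rx": 0,"ry": 0,"rz": 0.85,"grip": 1},
    {"x": -1,"y": -0.67,"z": -0.43,"rx": 0,"ry": 0,"rz": 0.85,"grip": 1},
  ],
)

```text
t: 1.15
eef_pos: [0.3277, 0.3562, 0.2998]
orientation: [-0.0, 0.735, 0.678, -0.0]
wrist_force: [-0.2, 0.7, -0.5]
finger_gap: 0.998
grip_force: 0.0
```

```bash
python3 -c "
from h import *
print(ctrl.observe()['joint_positions'].round(2))
rel((.46,.172,.3),-78)"
```

```text
[0.8  0.13 1.6  0.   1.41 0.88]
xyz [-0.8643  0.734  -0.0012] rot [-0.000e+00  3.000e-04  8.148e-01]
```

Request:
arm_command(
  commands=[
    {"x": -0.864,"y": 0.734,"z": 0,"rx": 0,"ry": 0,"rz": 0.815,"grip": 1},
    {"x": -0.864,"y": 0.734,"z": 0,"rx": 0,"ry": 0,"rz": 0.815,"grip": 1},
    {"x": -0.864,"y": 0.734,"z": 0,"rx": 0,"ry": 0,"rz": 0.815,"grip": 1},
    {"x": -0.864,"y": 0.734,"z": 0,"rx": 0,"ry": 0,"rz": 0.815,"grip": 1},
    {"x": -0.864,"y": 0.734,"z": 0,"rx": 0,"ry": 0,"rz": 0.815,"grip": 1},
    {"x": -0.864,"y": 0.734,"z": 0,"rx": 0,"ry": 0,"rz": 0.815,"grip": 1},
    {"x": -0.864,"y": 0.734,"z": 0,"rx": 0,"ry": 0,"rz": 0.815,"grip": 1},
    {"x": -0.864,"y": 0.734,"z": 0,"rx": 0,"ry": 0,"rz": 0.815,"grip": 1},
    {"x": -0.864,"y": 0.734,"z": 0,"rx": 0,"ry": 0,"rz": 0.815,"grip": 1},
  ],
)

```text
t: 2.28
eef_pos: [0.4598, 0.1722, 0.2999]
orientation: [-0.0, 0.994, 0.106, -0.0]
wrist_force: [-0.8, 0.4, 0.0]
finger_gap: 0.999
grip_force: 0.0
```

```bash
python3 -c "
from h import *
o=ctrl.observe();print(pose(o)[2],abs(o['qd']).max())
shot('fix2')"
```

```text
-77.8589675449699 0.013656868976435158
```

View pics/fix2.png

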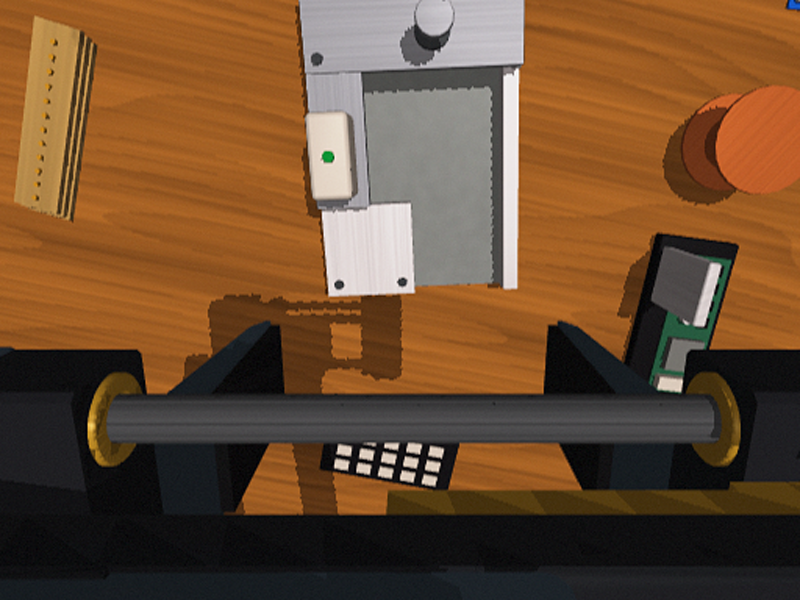

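The wrist view shows the fixture clearly:
- Pin head: (434,17)
- Inner cover corner: (362,72)
- Block corners: (414,293), (328,296), (411,203)
- Right wall rear corners: (502,289), (518,289)
- Carrier rear end: (655,234) and (738,245)

```bash
cat >> h.py <<'E'
from scipy.optimize import least_squares
def fit(c,P,uv,x0):   # planar pose (x,y,yaw deg) of a body from model points and native pixels
    P=np.array(P,float)/1000; uv=np.array(uv,float)
    def W(s):
        a=np.radians(s[2]); return np.c_[s[0]+np.cos(a)*P[:,0]-np.sin(a)*P[:,1], s[1]+np.sin(a)*P[:,0]+np.cos(a)*P[:,1], P[:,2]]
    f=lambda s:np.array([w2px(c,w)-u for w,u in zip(W(s),uv)]).ravel()
    r=least_squares(f,x0,x_scale=[.01,.01,1]); print(r.x.round(4)); print(f(r.x).reshape(-1,2).round(1).tolist()); return r.x
E
python3 - <<'E'
from h import *
im,c=load("fix2")
P=[(20,8,54),(20,-112,54),(-79,8,54),(-155,-24,34),(-155,50,34),(-79,-24,34),(-155,-112,34),(-155,-100,34),(45,-45,100)]
uv=np.array([(363,72),(523,65),(369,206),(414,293),(328,296),(411,203),(518,289),(502,289),(434,17)])*.64
fit(c,P,uv,[.56,.225,12])
fit(c,[(-75,-35,14),(-75,35,14)],np.array([(655,234),(738,245)])*.64,[.44,-.08,184])
big=cv2.resize(im[0:200,180:345],None,fx=3.6,fy=3,interpolation=cv2.INTER_CUBIC)
E
```

```text
[ 0.5631  0.225  14.507 ]
[[-1.0, 0.0], [0.7, -0.0], [0.4, 0.8], [0.1, 0.0], [0.1, 0.2], [-0.4, 0.3], [-0.8, 0.0], [0.4, 0.4], [0.3, -1.2]]
[ 4.389000e-01 -7.610000e-02  1.851941e+02]
[[1.5, 0.4], [-1.6, -0.4]]
```

```bash
python3 -c "
from h import *
rel((.40,-.055,.22),-85)"
```

```text
xyz [-0.5304  1.0483  0.3994] rot [-0.      0.0001  0.0789]
```

Request:
arm_command(
  commands=[
    {"x": -0.5,"y": 1.0,"z": 0.4,"rx": 0,"ry": 0,"rz": 0.079,"grip": 1},
    {"x": -0.5,"y": 1.0,"z": 0.4,"rx": 0,"ry": 0,"rz": 0.079,"grip": 1},
    {"x": -0.5,"y": 1.0,"z": 0.4,"rx": 0,"ry": 0,"rz": 0.079,"grip": 1},
    {"x": -0.5,"y": 1.0,"z": 0.4,"rx": 0,"ry": 0,"rz": 0.079,"grip": 1},
    {"x": -0.5,"y": 1.0,"z": 0.4,"rx": 0,"ry": 0,"rz": 0.079,"grip": 1},
    {"x": -0.5,"y": 1.0,"z": 0.4,"rx": 0,"ry": 0,"rz": 0.079,"grip": 1},
  ],
)

```text
t: 3.08
eef_pos: [0.404, -0.0438, 0.2204]
orientation: [-0.0, 0.999, 0.042, 0.001]
wrist_force: [0.1, 0.5, -0.9]
finger_gap: 0.999
grip_force: 0.0
```

```bash
python3 -c "
from h import *
o=ctrl.observe();print(pose(o)[2],abs(o['qd']).max())
shot('car1')"
```

```text
-85.13775870994824 0.025955951288438864
```

View pics/car1.png

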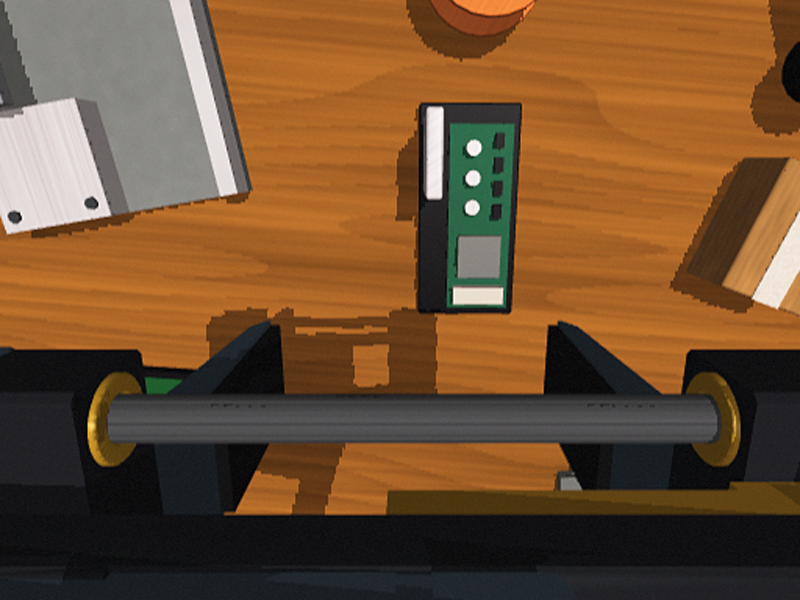

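```bash
python3 - <<'E'
from h import *
im,c=load("car1")
P=[(-75,-35,14),(-75,35,14),(75,-35,14),(75,35,14),(-65,-32,90),(-65,-22,90),(-15,-22,90),(-15,-32,90)]
uv=np.array([(420,103),(521,103),(418,311),(510,313),(427,107),(443,107),(442,199),(427,199)])*.64
s=fit(c,P,uv,[.439,-.076,185]); fit(c,P[:4],uv[:4],s)
a=np.radians(s[2]); h=s[:2]+[np.cos(a)*-.04+np.sin(a)*.027, -.04*np.sin(a)-.027*np.cos(a)]
print("handle",h.round(4))
rel((h[0],h[1],.12),s[2]+90-360); rel((h[0],h[1],.055),s[2]+90-360)
E
```

```text
[ 4.396000e-01 -7.940000e-02  1.846409e+02]
[[-0.5, -0.9], [0.9, -0.6], [-0.2, 1.8], [0.7, 0.8], [-0.7, -0.6], [0.9, -0.5], [0.4, 0.4], [-1.3, 0.3]]
[ 4.398000e-01 -7.910000e-02  1.845848e+02]
[[-0.7, -1.1], [0.8, -0.7], [-0.5, 1.6], [0.4, 0.7]]
handle [ 0.4773 -0.0492]
xyz [0.3606 0.0604 0.5031] rot [-0.0002 -0.001   0.0031]
xyz [0.3601 0.0605 0.8281] rot [-0.0002 -0.001   0.0031]
```

Request:
arm_command(
  commands=[
    {"x": 0.36,"y": 0.06,"z": 0.3,"rx": 0,"ry": 0,"rz": 0.003,"grip": 1},
    {"x": 0.36,"y": 0.06,"z": 0.5,"rx": 0,"ry": 0,"rz": 0.003,"grip": 1},
    {"x": 0.36,"y": 0.06,"z": 0.7,"rx": 0,"ry": 0,"rz": 0.003,"grip": 1},
    {"x": 0.36,"y": 0.06,"z": 0.83,"rx": 0,"ry": 0,"rz": 0.003,"grip": 1},
    {"x": 0.36,"y": 0.06,"z": 0.83,"rx": 0,"ry": 0,"rz": 0.003,"grip": 1},
  ],
)

```text
t: 3.75
eef_pos: [0.4757, -0.0485, 0.0526]
orientation: [-0.0, 0.999, 0.041, -0.002]
wrist_force: [-0.6, -0.4, 0.8]
finger_gap: 1.001
grip_force: 0.0
```

Request:
arm_command(
  commands=[
    {"x": 0,"y": 0,"z": 0,"rx": 0,"ry": 0,"rz": 0,"grip": -1},
    {"x": 0,"y": 0,"z": 0,"rx": 0,"ry": 0,"rz": 0,"grip": -1},
    {"x": 0,"y": 0,"z": 0,"rx": 0,"ry": 0,"rz": 0,"grip": -1},
    {"x": 0,"y": 0,"z": 0,"rx": 0,"ry": 0,"rz": 0,"grip": -1},
    {"x": 0,"y": 0,"z": 0,"rx": 0,"ry": 0,"rz": 0,"grip": -1},
    {"x": 0,"y": 0,"z": 0,"rx": 0,"ry": 0,"rz": 0,"grip": -1},
    {"x": 0,"y": 0,"z": 0,"rx": 0,"ry": 0,"rz": 0,"grip": -1},
    {"x": 0,"y": 0,"z": 0,"rx": 0,"ry": 0,"rz": 0,"grip": -1},
  ],
  grip_force=50,
)

```text
t: 4.75
eef_pos: [0.4762, -0.0501, 0.0539]
orientation: [-0.0, 0.999, 0.04, -0.0]
wrist_force: [0.2, 0.3, 0.0]
finger_gap: 0.15
grip_force: 0.0
```

Request:
arm_command(
  commands=[
    {"x": 0,"y": 0,"z": 0,"rx": 0,"ry": 0,"rz": 0,"grip": -1},
    {"x": 0,"y": 0,"z": 0,"rx": 0,"ry": 0,"rz": 0,"grip": -1},
    {"x": 0,"y": 0,"z": 0,"rx": 0,"ry": 0,"rz": 0,"grip": -1},
  ],
)

```text
t: 5.12
eef_pos: [0.4762, -0.05, 0.0539]
orientation: [-0.0, 0.999, 0.04, 0.0]
wrist_force: [-0.7, 0.7, -1.1]
finger_gap: 0.106
grip_force: 50.0
```

```bash
python3 -c "
from h import *
o=ctrl.observe();print(o['eef_pos'],pose(o)[2],o['finger_gap'],o['grip_force'],o['wrist_force'])"
```

```text
[ 0.4762272  -0.05002277  0.05387518] -85.44142067878379 0.10637183754421649 49.99916911125183 [-0.67762047  0.73266223 -1.14826415]
```

Request:
arm_command(
  commands=[
    {"x": 0,"y": 0,"z": -0.1,"rx": 0,"ry": 0,"rz": 0,"grip": -1},
    {"x": 0,"y": 0,"z": -0.3,"rx": 0,"ry": 0,"rz": 0,"grip": -1},
    {"x": 0,"y": 0,"z": -0.5,"rx": 0,"ry": 0,"rz": 0,"grip": -1},
    {"x": 0,"y": 0,"z": -0.62,"rx": 0,"ry": 0,"rz": -0.1,"grip": -1},
    {"x": 0.0,"y": -0.1,"z": -0.62,"rx": 0,"ry": 0,"rz": -0.2,"grip": -1},
    {"x": 0.0,"y": -0.2,"z": -0.62,"rx": 0,"ry": 0,"rz": -0.3,"grip": -1},
    {"x": 0.0,"y": -0.3,"z": -0.62,"rx": 0,"ry": 0,"rz": -0.4,"grip": -1},
    {"x": 0.0,"y": -0.4,"z": -0.62,"rx": 0,"ry": 0,"rz": -0.5,"grip": -1},
    {"x": 0.0,"y": -0.4,"z": -0.62,"rx": 0,"ry": 0,"rz": -0.6,"grip": -1},
    {"x": 0.0,"y": -0.4,"z": -0.62,"rx": 0,"ry": 0,"rz": -0.7,"grip": -1},
    {"x": 0.0,"y": -0.4,"z": -0.62,"rx": 0,"ry": 0,"rz": -0.8,"grip": -1},
    {"x": 0.0,"y": -0.4,"z": -0.62,"rx": 0,"ry": 0,"rz": -0.9,"grip": -1},
    {"x": 0.0,"y": -0.4,"z": -0.62,"rx": 0,"ry": 0,"rz": -0.9,"grip": -1},
  ],
)

```text
t: 6.75
eef_pos: [0.469, 0.0297, 0.1772]
orientation: [-0.001, 0.735, 0.678, -0.001]
wrist_force: [0.7, 0.2, -3.3]
finger_gap: 0.107
grip_force: 50.0
```

Request:
arm_command(
  commands=[
    {"x": 0,"y": 0,"z": 0,"rx": 0,"ry": 0,"rz": -0.1,"grip": -1},
    {"x": 0,"y": 0,"z": 0,"rx": 0,"ry": 0,"rz": -0.2,"grip": -1},
    {"x": 0,"y": 0,"z": 0,"rx": 0,"ry": 0,"rz": -0.3,"grip": -1},
    {"x": 0,"y": 0,"z": 0,"rx": 0,"ry": 0,"rz": -0.4,"grip": -1},
    {"x": 0,"y": 0,"z": 0,"rx": 0,"ry": 0,"rz": -0.5,"grip": -1},
    {"x": 0,"y": 0,"z": 0,"rx": 0,"ry": 0,"rz": -0.6,"grip": -1},
    {"x": 0,"y": 0,"z": 0,"rx": 0,"ry": 0,"rz": -0.7,"grip": -1},
    {"x": 0,"y": 0,"z": 0,"rx": 0,"ry": 0,"rz": -0.8,"grip": -1},
    {"x": 0,"y": 0,"z": 0,"rx": 0,"ry": 0,"rz": -0.8,"grip": -1},
  ],
)

```text
t: 7.88
eef_pos: [0.4693, 0.0296, 0.1775]
orientation: [-0.001, 0.196, 0.981, -0.0]
wrist_force: [0.5, 0.3, -4.6]
finger_gap: 0.105
grip_force: 50.0
```

```bash
python3 -c "
from h import *
o=ctrl.observe();print(o['joint_positions'].round(2),o['eef_pos'],pose(o)[2],o['finger_gap'],o['wrist_force'],o['moment'])
rel((.480,.1115,.13),104.5)"
```

```text
[ 0.04  0.18  1.85 -0.    1.11 -1.14] [0.46926019 0.02958077 0.17748436] 67.33583564605233 0.10547160604142462 [ 0.54926943  0.29282319 -4.60225427] [-0.06347375  0.16445566 -0.0238929 ]
xyz [0.108  0.3988 0.2373] rot [-2.000e-04 -1.000e-03 -4.129e-01]
```

Request:
arm_command(
  commands=[
    {"x": 0.05,"y": 0.2,"z": 0,"rx": 0,"ry": 0,"rz": -0.1,"grip": -1},
    {"x": 0.1,"y": 0.4,"z": 0,"rx": 0,"ry": 0,"rz": -0.2,"grip": -1},
    {"x": 0.108,"y": 0.4,"z": 0,"rx": 0,"ry": 0,"rz": -0.3,"grip": -1},
    {"x": 0.108,"y": 0.4,"z": 0.05,"rx": 0,"ry": 0,"rz": -0.413,"grip": -1},
    {"x": 0.108,"y": 0.4,"z": 0.237,"rx": 0,"ry": 0,"rz": -0.413,"grip": -1},
    {"x": 0.108,"y": 0.4,"z": 0.3,"rx": 0,"ry": 0,"rz": -0.413,"grip": -1},
    {"x": 0.108,"y": 0.4,"z": 0.3,"rx": 0,"ry": 0,"rz": -0.413,"grip": -1},
  ],
)

```text
t: 8.75
eef_pos: [0.4799, 0.1117, 0.1173]
orientation: [-0.001, -0.127, 0.992, -0.0]
wrist_force: [0.0, -0.3, -4.0]
finger_gap: 0.108
grip_force: 50.0
```

```bash
python3 -c "
from h import *
o=ctrl.observe();print(o['eef_pos'],pose(o)[2],pose(o)[1][:,2],o['finger_gap'],o['wrist_force'])
shot('lane1')"
```

```text
[0.47992609 0.11166914 0.11733288] 104.6252775406716 [-2.10498380e-03 -4.75879215e-04 -9.99997671e-01] 0.10798980574392171 [ 0.04464228 -0.3115079  -3.95422298]
```

View pics/lane1.png

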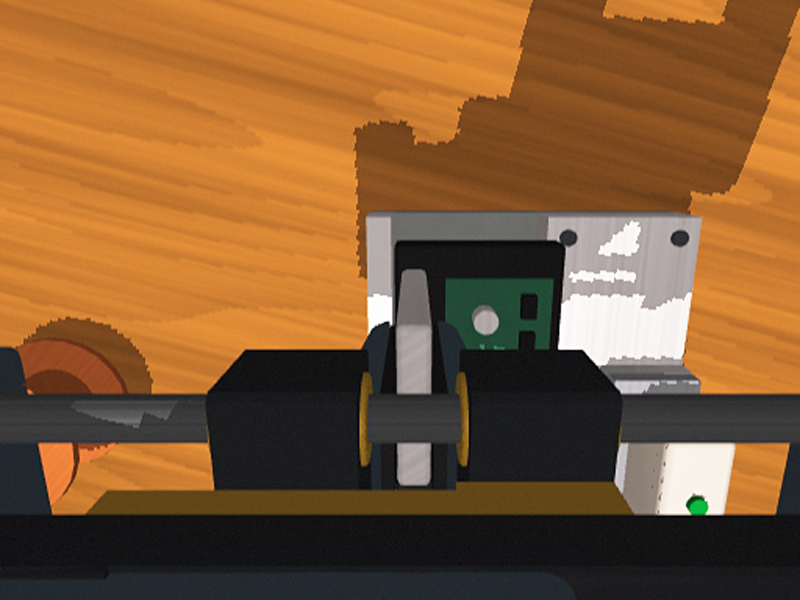

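```bash
python3 - <<'E'
from h import *
im,c=load("lane1")
f=np.array([.5631,.2250]);a=np.radians(14.507);R=np.array([[np.cos(a),np.sin(a)],[-np.sin(a),np.cos(a)]])
for n,uv,z in [("wall outer -155,-112",(366,215),.034),("inner -155,-100",(391,216),.034),("block -155,-24",(548,216),.034),("block -155,50",(701,215),.034),("car RR",(396,241),.0773),("car RL",(565,241),.0773)]:
    w=px2w(c,np.array(uv)*.64,z); print(n,(R@(w[:2]-f)*1000).round(1))
E
```

```text
wall outer -155,-112 [-154.6 -111.5]
inner -155,-100 [-154.2  -99.5]
block -155,-24 [-154.4  -23.8]
block -155,50 [-155.1   49.9]
car RR [-148.6  -95.7]
car RL [-148.8  -27.4]
```

Request:
arm_command(
  commands=[
    {"x": 0,"y": 0,"z": 0.1,"rx": 0,"ry": 0,"rz": 0,"grip": -1},
    {"x": 0,"y": 0,"z": 0.18,"rx": 0,"ry": 0,"rz": 0,"grip": -1},
    {"x": 0,"y": 0,"z": 0.22,"rx": 0,"ry": 0,"rz": 0,"grip": -1},
    {"x": 0,"y": 0,"z": 0.245,"rx": 0,"ry": 0,"rz": 0,"grip": -1},
    {"x": 0,"y": 0,"z": 0.26,"rx": 0,"ry": 0,"rz": 0,"grip": -1},
    {"x": 0,"y": 0,"z": 0.265,"rx": 0,"ry": 0,"rz": 0,"grip": -1},
    {"x": 0,"y": 0,"z": 0.265,"rx": 0,"ry": 0,"rz": 0,"grip": -1},
  ],
)

```text
t: 9.68
eef_pos: [0.4806, 0.1119, 0.0652]
orientation: [0.0, -0.128, 0.992, 0.0]
wrist_force: [0.4, -0.9, -4.4]
finger_gap: 0.105
grip_force: 50.0
```

Request:
arm_command(
  commands=[
    {"x": 0,"y": 0,"z": 0.005,"rx": 0,"ry": 0,"rz": 0,"grip": -1},
    {"x": 0,"y": 0,"z": 0.01,"rx": 0,"ry": 0,"rz": 0,"grip": -1},
    {"x": 0,"y": 0,"z": 0.01,"rx": 0,"ry": 0,"rz": 0,"grip": -1},
  ],
)

```text
t: 10.05
eef_pos: [0.4807, 0.1119, 0.0639]
orientation: [0.0, -0.128, 0.992, 0.0]
wrist_force: [-1.8, -1.3, 6.1]
finger_gap: 0.104
grip_force: 50.0
```

Request:
arm_command(
  commands=[
    {"x": -0.03,"y": 0,"z": -0.003,"rx": 0,"ry": 0,"rz": 0,"grip": -1},
    {"x": -0.1,"y": 0,"z": -0.003,"rx": 0,"ry": 0,"rz": 0,"grip": -1},
    {"x": -0.17,"y": 0,"z": -0.003,"rx": 0,"ry": 0,"rz": 0,"grip": -1},
    {"x": -0.24,"y": 0,"z": -0.003,"rx": 0,"ry": 0,"rz": 0,"grip": -1},
    {"x": -0.31,"y": 0,"z": -0.003,"rx": 0,"ry": 0,"rz": 0,"grip": -1},
    {"x": -0.345,"y": 0,"z": -0.003,"rx": 0,"ry": 0,"rz": 0,"grip": -1},
    {"x": -0.355,"y": 0,"z": -0.003,"rx": 0,"ry": 0,"rz": 0,"grip": -1},
    {"x": -0.36,"y": 0,"z": -0.003,"rx": 0,"ry": 0,"rz": 0,"grip": -1},
    {"x": -0.36,"y": 0,"z": -0.003,"rx": 0,"ry": 0,"rz": 0,"grip": -1},
  ],
)

```text
t: 11.18
eef_pos: [0.5506, 0.1304, 0.0639]
orientation: [0.0, -0.128, 0.992, 0.0]
wrist_force: [-3.4, -1.3, 4.8]
finger_gap: 0.104
grip_force: 50.0
```

```bash
cat >> h.py <<'E'
def st():
    o=ctrl.observe(); f=np.array([.5631,.2250]);a=np.radians(14.507);R=np.array([[np.cos(a),np.sin(a)],[-np.sin(a),np.cos(a)]])
    print("TCPfix",(R@(o["eef_pos"][:2]-f)*1000).round(1),"z",o["eef_pos"][2].round(4),"phi",pose(o)[2].round(2),"Ffix",(R@o["wrist_force"][:2]).round(1),o["wrist_force"][2].round(1),"M",o["moment"].round(2),"gap",round(o["finger_gap"],3),"t",o["t"])
E
python3 -c "
from h import *
st()"
```

```text
TCPfix [-35.8 -88.5] z 0.0639 phi 104.74 Ffix [-3.6 -0.4] 4.8 M [-0.12  0.55  0.1 ] gap 0.104 t 11.175
```

Request:
arm_command(
  commands=[
    {"x": -0.005,"y": 0,"z": 0,"rx": 0,"ry": 0,"rz": 0,"grip": -1},
    {"x": -0.01,"y": 0,"z": 0,"rx": 0,"ry": 0,"rz": 0,"grip": -1},
    {"x": -0.015,"y": 0,"z": 0,"rx": 0,"ry": 0,"rz": 0,"grip": -1},
    {"x": -0.015,"y": 0,"z": 0,"rx": 0,"ry": 0,"rz": 0,"grip": -1},
  ],
)

```text
t: 11.68
eef_pos: [0.5528, 0.1309, 0.0639]
orientation: [-0.001, -0.128, 0.992, -0.0]
wrist_force: [-5.6, -0.4, 6.4]
finger_gap: 0.109
grip_force: 50.0
```

```bash
python3 -c "
from h import *
st()"
```

```text
TCPfix [-33.6 -88.5] z 0.0639 phi 104.74 Ffix [-5.5  1. ] 6.4 M [-0.11  0.59  0.07] gap 0.109 t 11.675
```

Request:
arm_command(
  commands=[
    {"x": -0.005,"y": 0,"z": 0,"rx": 0,"ry": 0,"rz": 0,"grip": -1},
    {"x": -0.01,"y": 0,"z": 0,"rx": 0,"ry": 0,"rz": 0,"grip": -1},
    {"x": -0.01,"y": 0,"z": 0,"rx": 0,"ry": 0,"rz": 0,"grip": -1},
  ],
)

```text
t: 12.05
eef_pos: [0.5529, 0.1309, 0.0642]
orientation: [-0.002, -0.128, 0.992, -0.0]
wrist_force: [-11.6, -3.2, 11.2]
finger_gap: 0.11
grip_force: 50.0
```

```bash
python3 -c "
from h import *
st()"
```

```text
TCPfix [-33.4 -88.5] z 0.0642 phi 104.73 Ffix [-12.   -0.2] 11.2 M [-0.24  1.14 -0.03] gap 0.11 t 12.05
```

Request:
arm_command(
  commands=[
    {"x": 0.01,"y": 0,"z": -0.004,"rx": 0,"ry": 0,"rz": 0,"grip": -1},
    {"x": 0.01,"y": 0.05,"z": -0.004,"rx": 0,"ry": 0,"rz": 0,"grip": -1},
    {"x": 0.01,"y": 0.11,"z": -0.004,"rx": 0,"ry": 0,"rz": 0,"grip": -1},
    {"x": 0.01,"y": 0.17,"z": -0.004,"rx": 0,"ry": 0,"rz": 0,"grip": -1},
    {"x": 0.01,"y": 0.23,"z": -0.004,"rx": 0,"ry": 0,"rz": 0,"grip": -1},
    {"x": 0.01,"y": 0.27,"z": -0.004,"rx": 0,"ry": 0,"rz": 0,"grip": -1},
    {"x": 0.01,"y": 0.29,"z": -0.004,"rx": 0,"ry": 0,"rz": 0,"grip": -1},
    {"x": 0.01,"y": 0.295,"z": -0.004,"rx": 0,"ry": 0,"rz": 0,"grip": -1},
    {"x": 0.01,"y": 0.295,"z": -0.004,"rx": 0,"ry": 0,"rz": 0,"grip": -1},
  ],
)

```text
t: 13.18
eef_pos: [0.538, 0.1879, 0.064]
orientation: [-0.0, -0.128, 0.992, -0.0]
wrist_force: [-1.8, -2.8, -1.3]
finger_gap: 0.109
grip_force: 50.0
```

```bash
python3 -c "
from h import *
st()"
```

```text
TCPfix [-33.6 -29.7] z 0.064 phi 104.72 Ffix [-2.4 -2.3] -1.3 M [-0.54  0.21 -0.32] gap 0.109 t 13.175
```

Request:
arm_command(
  commands=[
    {"x": 0,"y": 0.008,"z": 0,"rx": 0,"ry": 0,"rz": 0,"grip": -1},
    {"x": 0,"y": 0.016,"z": 0,"rx": 0,"ry": 0,"rz": 0,"grip": -1},
    {"x": 0,"y": 0.022,"z": 0,"rx": 0,"ry": 0,"rz": 0,"grip": -1},
    {"x": 0,"y": 0.022,"z": 0,"rx": 0,"ry": 0,"rz": 0,"grip": -1},
  ],
)

```text
t: 13.68
eef_pos: [0.537, 0.1915, 0.0641]
orientation: [-0.0, -0.128, 0.992, -0.001]
wrist_force: [-0.1, -3.9, -3.9]
finger_gap: 0.108
grip_force: 50.0
```

```bash
python3 -c "
from h import *
st()"
```

```text
TCPfix [-33.6 -25.9] z 0.0641 phi 104.74 Ffix [-1.  -3.8] -3.9 M [-1.12  0.03 -0.43] gap 0.108 t 13.675
```

Request:
arm_command(
  commands=[
    {"x": 0,"y": 0.006,"z": 0.003,"rx": 0,"ry": 0,"rz": 0,"grip": -1},
    {"x": 0,"y": 0.012,"z": 0.003,"rx": 0,"ry": 0,"rz": 0,"grip": -1},
    {"x": 0,"y": 0.012,"z": 0.003,"rx": 0,"ry": 0,"rz": 0,"grip": -1},
  ],
)

```text
t: 14.05
eef_pos: [0.5369, 0.1918, 0.0643]
orientation: [0.0, -0.129, 0.992, -0.002]
wrist_force: [0.9, -12.5, 2.2]
finger_gap: 0.106
grip_force: 50.0
```

```bash
python3 -c "
from h import *
st()"
```

```text
TCPfix [-33.7 -25.6] z 0.0643 phi 104.77 Ffix [ -2.3 -12.3] 2.2 M [-2.45 -0.1  -0.63] gap 0.106 t 14.05
```

Request:
arm_command(
  commands=[
    {"x": 0,"y": -0.008,"z": 0.002,"rx": 0,"ry": 0,"rz": 0,"grip": -1},
    {"x": 0,"y": -0.008,"z": 0.002,"rx": 0,"ry": 0,"rz": 0,"grip": -1},
    {"x": 0,"y": -0.008,"z": 0.002,"rx": 0,"ry": 0,"rz": 0,"grip": -0.34},
    {"x": 0,"y": -0.008,"z": 0.002,"rx": 0,"ry": 0,"rz": 0,"grip": -0.34},
    {"x": 0,"y": -0.008,"z": 0.002,"rx": 0,"ry": 0,"rz": 0,"grip": -0.34},
  ],
)

```text
t: 14.68
eef_pos: [0.5371, 0.1937, 0.0636]
orientation: [0.001, -0.128, 0.992, 0.0]
wrist_force: [-0.2, 0.3, 0.3]
finger_gap: 0.328
grip_force: 0.0
```

Request:
arm_command(
  commands=[
    {"x": 0,"y": 0,"z": -0.1,"rx": 0,"ry": 0,"rz": 0,"grip": -0.34},
    {"x": 0,"y": 0,"z": -0.3,"rx": 0,"ry": 0,"rz": 0,"grip": -0.34},
    {"x": 0,"y": 0,"z": -0.6,"rx": 0,"ry": 0,"rz": 0,"grip": -0.34},
    {"x": -0.3,"y": 0,"z": -0.8,"rx": 0,"ry": 0,"rz": 0,"grip": 1},
    {"x": -0.5,"y": 0,"z": -0.85,"rx": 0,"ry": 0,"rz": 0,"grip": 1},
    {"x": -0.5,"y": 0,"z": -0.85,"rx": 0,"ry": 0,"rz": 0,"grip": 1},
    {"x": -0.5,"y": 0,"z": -0.85,"rx": 0,"ry": 0,"rz": 0,"grip": 1},
  ],
)

```text
t: 15.55
eef_pos: [0.6324, 0.2184, 0.2323]
orientation: [-0.001, -0.128, 0.992, -0.0]
wrist_force: [-0.3, -0.6, -0.1]
finger_gap: 0.739
grip_force: 0.0
```

```bash
python3 -c "
from h import *
st();shot('home1')"
```

```text
TCPfix [ 65.4 -23.7] z 0.2323 phi 104.75 Ffix [-0.4 -0.5] -0.1 M [ 0.05  0.08 -0.01] gap 0.739 t 15.55
```

View pics/home1.png

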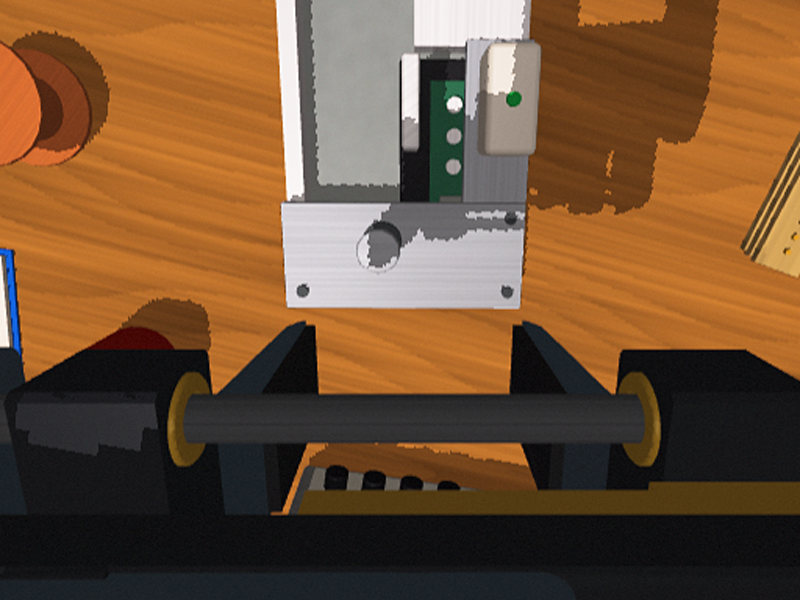

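The carrier now sits under the cover. Handle top is at (402..419, 54..151), the plate's right edge at (401,198), and the pin head at (379,250).

```bash
python3 - <<'E'
from h import *
im,c=load("home1")
f=np.array([.5631,.2250]);a=np.radians(14.507);R=np.array([[np.cos(a),np.sin(a)],[-np.sin(a),np.cos(a)]])
for n,uv,z in [("h",(402,54),.1),("h",(419,54),.1),("h",(402,151),.1),("h",(418,151),.1),("plate edge y-34",(401,198),.024),("pin 45,-45",(379,250),.1),("cov 92,-112",(288,307),.054),("cov 92,50",(520,307),.054),("cov 20,-112",(282,203),.054)]:
    w=px2w(c,np.array(uv)*.64,z); print(n,(R@(w[:2]-f)*1000).round(1))
E
```

```text
h [-60.8 -30.1]
h [-60.8 -21. ]
h [-10.9 -30.1]
h [-10.9 -21.1]
plate edge y-34 [ 20.2 -32.3]
pin 45,-45 [ 45.  -43.5]
cov 92,-112 [  92.8 -109.8]
cov 92,50 [92.  50.6]
cov 20,-112 [  21.8 -109.9]
```

```bash
python3 -c "
from h import *
c=cam('top')
for uv in [(205,190),(320,178)]: print(px2w(c,np.array(uv)*.64,0).round(3))
rel((.53,.08,.27),50); rel((.50,-.29,.27),-69)"
```

```text
[0.797 0.461 0.   ]
[0.824 0.179 0.   ]
xyz [ 0.6697 -0.5389 -0.1863] rot [-0.0007 -0.0015  0.6083]
xyz [ 1.2858 -2.2897 -0.185 ] rot [-2.4000e-03 -3.0000e-04  1.9305e+00]
```

Request:
arm_command(
  commands=[
    {"x": 0.6,"y": -1.0,"z": -0.19,"rx": 0,"ry": 0,"rz": 0.9,"grip": 1},
    {"x": 0.6,"y": -1.0,"z": -0.19,"rx": 0,"ry": 0,"rz": 0.9,"grip": 1},
    {"x": 0.6,"y": -1.0,"z": -0.19,"rx": 0,"ry": 0,"rz": 0.9,"grip": 1},
    {"x": 0.6,"y": -1.0,"z": -0.19,"rx": 0,"ry": 0,"rz": 0.9,"grip": 1},
    {"x": 0.6,"y": -1.0,"z": -0.19,"rx": 0,"ry": 0,"rz": 0.9,"grip": 1},
    {"x": 0.6,"y": -1.0,"z": -0.19,"rx": 0,"ry": 0,"rz": 0.9,"grip": 1},
    {"x": 0.6,"y": -1.0,"z": -0.19,"rx": 0,"ry": 0,"rz": 0.9,"grip": 1},
    {"x": 0.6,"y": -1.0,"z": -0.19,"rx": 0,"ry": 0,"rz": 0.9,"grip": 1},
    {"x": 0.6,"y": -1.0,"z": -0.19,"rx": 0,"ry": 0,"rz": 0.9,"grip": 1},
  ],
)

```text
t: 16.73
eef_pos: [0.5668, -0.0053, 0.2711]
orientation: [-0.0, 0.546, 0.838, -0.0]
wrist_force: [-0.4, -0.4, -0.1]
finger_gap: 1.0
grip_force: 0.0
```

```bash
python3 -c "
from h import *
st();rel((.50,-.29,.27),-69)"
```

```text
TCPfix [ -54.1 -223.9] z 0.2711 phi 23.81 Ffix [-0.5 -0.3] -0.1 M [-0.11  0.02 -0.05] gap 1.0 t 16.725
xyz [-1.1673 -0.8802  0.0056] rot [-7.0000e-04  2.0000e-04  1.0312e+00]
```

Request:
arm_command(
  commands=[
    {"x": -1,"y": -0.75,"z": 0,"rx": 0,"ry": 0,"rz": 1,"grip": 1},
    {"x": -1,"y": -0.75,"z": 0,"rx": 0,"ry": 0,"rz": 1,"grip": 1},
    {"x": -1,"y": -0.75,"z": 0,"rx": 0,"ry": 0,"rz": 1,"grip": 1},
    {"x": -1,"y": -0.75,"z": 0,"rx": 0,"ry": 0,"rz": 1,"grip": 1},
    {"x": -1,"y": -0.75,"z": 0,"rx": 0,"ry": 0,"rz": 1,"grip": 1},
    {"x": -1,"y": -0.75,"z": 0,"rx": 0,"ry": 0,"rz": 1,"grip": 1},
    {"x": -1,"y": -0.75,"z": 0,"rx": 0,"ry": 0,"rz": 1,"grip": 1},
    {"x": -1,"y": -0.75,"z": 0,"rx": 0,"ry": 0,"rz": 1,"grip": 1},
    {"x": -1,"y": -0.75,"z": 0,"rx": 0,"ry": 0,"rz": 1,"grip": 1},
    {"x": -1,"y": -0.75,"z": 0,"rx": 0,"ry": 0,"rz": 1,"grip": 1},
  ],
)

```text
t: 17.98
eef_pos: [0.5107, -0.2486, 0.2712]
orientation: [-0.0, 0.978, 0.207, -0.0]
wrist_force: [-0.2, -0.6, -0.1]
finger_gap: 0.996
grip_force: 0.0
```

```bash
python3 -c "
from h import *
st();shot('mal1')"
```

```text
TCPfix [-169.3 -445.3] z 0.2712 phi -66.13 Ffix [-0.4 -0.5] -0.1 M [-0.09  0.14  0.04] gap 0.996 t 17.975
```

View pics/mal1.png

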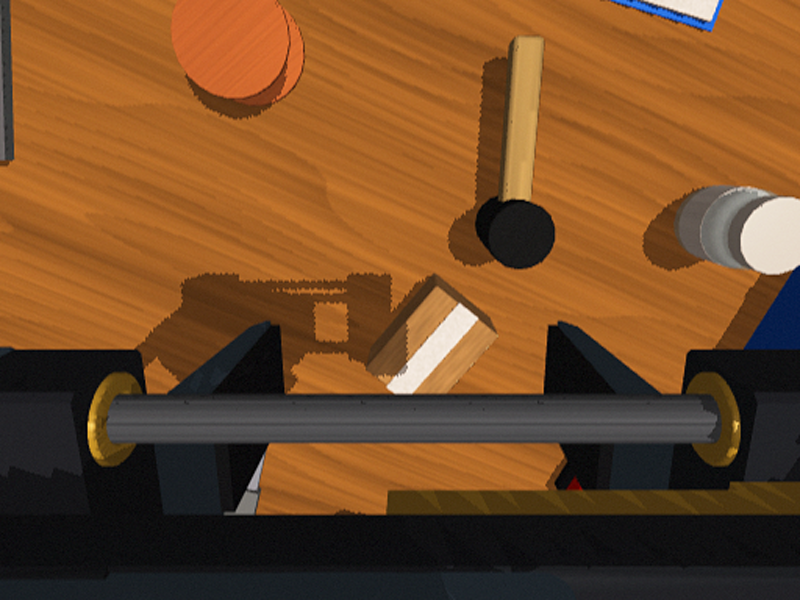

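Two candidates: the black-headed mallet with a wooden handle, head at (521,233), and the pink look-alike, which is out of this view. The first fits the description. I'll confirm it in one enlarged crop.

```bash
python3 -c "
from h import *
im,_=load('mal1'); cv2.imwrite('pics/malc.png',cv2.resize(im[15:180,290:370],None,fx=3.6,fy=3.6,interpolation=cv2.INTER_CUBIC))"
```

```text
(no output)
```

View pics/malc.png

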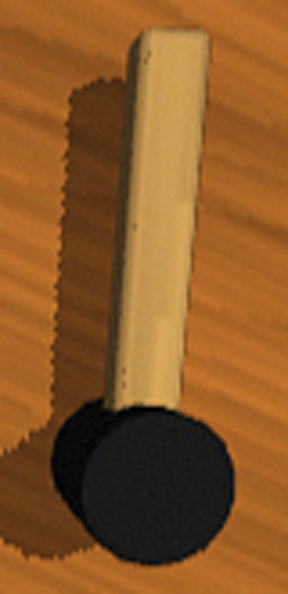

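It is the real mallet: black rubber head centred at crop (158,485), plain wood handle with its end corners at (145,31) and (209,33).

```bash
python3 - <<'E'
from h import *
im,c=load("mal1")
uv=np.array([(158,485),(145,31),(209,33)])/3.6+[290,15]
s=fit(c,[(55,0,80),(-79,-11,52),(-79,11,52)],uv,[.61,-.28,203])
for p in [(119,400),(182,400)]:
    w=px2w(c,np.array(p)/3.6+[290,15],.052); a=np.radians(s[2]); d=w[:2]-s[:2]; print((d[0]*np.cos(a)+d[1]*np.sin(a)).round(4),(-d[0]*np.sin(a)+d[1]*np.cos(a)).round(4))
a=np.radians(s[2]); g=s[:2]+.012*np.array([np.cos(a),np.sin(a)]); print(g)
rel((*g,.15),s[2]-270); rel((*g,.021),s[2]-270)
E
```

```text
[  0.6074  -0.2891 202.0795]
[[-0.1, 2.4], [-1.4, -1.1], [1.5, -1.0]]
0.0295 -0.0089
0.0288 0.0111
[ 0.59628899 -0.29363977]
xyz [0.2999 0.379  0.6058] rot [-0.0003  0.0002  0.0199]
xyz [0.3    0.3793 1.2508] rot [-0.0003  0.0002  0.0199]
```

Request:
arm_command(
  commands=[
    {"x": 0.315,"y": 0.379,"z": 0.2,"rx": 0,"ry": 0,"rz": 0.02,"grip": 1},
    {"x": 0.315,"y": 0.379,"z": 0.5,"rx": 0,"ry": 0,"rz": 0.02,"grip": 1},
    {"x": 0.315,"y": 0.379,"z": 0.7,"rx": 0,"ry": 0,"rz": 0.02,"grip": 1},
    {"x": 0.315,"y": 0.379,"z": 0.9,"rx": 0,"ry": 0,"rz": 0.02,"grip": 1},
    {"x": 0.315,"y": 0.379,"z": 0.95,"rx": 0,"ry": 0,"rz": 0.02,"grip": 1},
  ],
)

```text
t: 18.65
eef_pos: [0.5976, -0.292, 0.078]
orientation: [-0.002, 0.982, 0.191, -0.003]
wrist_force: [-0.4, -0.0, 0.8]
finger_gap: 1.001
grip_force: 0.0
```

```bash
python3 -c "
from h import *
st();rel((.5990,-.2925,.021),-67.92)"
```

```text
TCPfix [ -96.1 -509.1] z 0.078 phi -67.98 Ffix [-0.4  0.1] 0.8 M [-0.14  0.08 -0.04] gap 1.001 t 18.65
xyz [0.0066 0.0065 0.285 ] rot [-0.0032  0.0027 -0.0007]
```

Request:
arm_command(
  commands=[
    {"x": 0.003,"y": 0,"z": 0.15,"rx": 0,"ry": 0,"rz": 0,"grip": 1},
    {"x": 0.003,"y": 0,"z": 0.29,"rx": 0,"ry": 0,"rz": 0,"grip": 1},
    {"x": 0.003,"y": 0,"z": 0.29,"rx": 0,"ry": 0,"rz": 0,"grip": 0},
    {"x": 0.003,"y": 0,"z": 0.29,"rx": 0,"ry": 0,"rz": 0,"grip": -1},
    {"x": 0.003,"y": 0,"z": 0.29,"rx": 0,"ry": 0,"rz": 0,"grip": -1},
    {"x": 0.003,"y": 0,"z": 0.29,"rx": 0,"ry": 0,"rz": 0,"grip": -1},
    {"x": 0.003,"y": 0,"z": 0.29,"rx": 0,"ry": 0,"rz": 0,"grip": -1},
    {"x": 0.003,"y": 0,"z": 0.29,"rx": 0,"ry": 0,"rz": 0,"grip": -1},
    {"x": 0.003,"y": 0,"z": 0.29,"rx": 0,"ry": 0,"rz": 0,"grip": -1},
    {"x": 0.003,"y": 0,"z": 0.29,"rx": 0,"ry": 0,"rz": 0,"grip": -1},
  ],
  grip_force=60,
)

```text
t: 19.9
eef_pos: [0.6, -0.2926, 0.0233]
orientation: [-0.0, 0.982, 0.19, -0.0]
wrist_force: [0.1, 0.3, -0.7]
finger_gap: 0.24
grip_force: 60.0
```

```bash
python3 -c "
from h import *
o=ctrl.observe();print(o['eef_pos'],o['grip_force'],o['joint_positions'].round(2))
st()"
```

```text
[ 0.60000493 -0.29264665  0.02326594] 59.994465708732605 [-0.47  0.62  1.57  0.    0.95  0.72]
TCPfix [ -93.9 -510.4] z 0.0233 phi -68.07 Ffix [0.2 0.3] -0.7 M [-0.08  0.14  0.05] gap 0.24 t 19.9
```

Request:
arm_command(
  commands=[
    {"x": 0,"y": 0,"z": -0.1,"rx": 0,"ry": 0,"rz": 0,"grip": -1},
    {"x": 0,"y": 0,"z": -0.35,"rx": 0,"ry": 0,"rz": 0,"grip": -1},
    {"x": 0,"y": 0,"z": -0.6,"rx": 0,"ry": 0,"rz": 0,"grip": -1},
    {"x": 0,"y": 0,"z": -0.85,"rx": 0,"ry": 0,"rz": 0,"grip": -1},
    {"x": 0,"y": 0,"z": -1.0,"rx": 0,"ry": 0,"rz": 0,"grip": -1},
    {"x": 0,"y": 0,"z": -1.0,"rx": 0,"ry": 0,"rz": 0,"grip": -1},
    {"x": 0,"y": 0,"z": -1.0,"rx": 0,"ry": 0,"rz": 0,"grip": -1},
  ],
)

```text
t: 20.78
eef_pos: [0.599, -0.2922, 0.2206]
orientation: [-0.002, 0.982, 0.19, -0.002]
wrist_force: [0.2, -0.2, -5.3]
finger_gap: 0.24
grip_force: 60.0
```

```bash
python3 -c "
from h import *
st();rel((.6615,.204,.22),-75.5)"
```

```text
TCPfix [ -94.8 -509.7] z 0.2206 phi -68.07 Ffix [ 0.2 -0.3] -5.3 M [-0.02  0.03  0.  ] gap 0.24 t 20.775
xyz [ 1.2166 -2.1845  0.0074] rot [-0.0022  0.002   0.0826]
```

```bash
python3 - <<'E'
from h import *
shot("held"); im,_=load("held")
i=ctrl.camera_info("wrist"); M=np.linalg.inv(np.array(i["mount"])); K=np.array(i["mtx"])
def pt(p): q=M@np.r_[p,1]; q=K@q[:3]; return q[:2]/q[2]
print("end top", pt([.088,0,-.031]), "tilted30 up", pt([.076,0,-.075]),"tilt30 down",pt([.076,0,.013]))
u=int(pt([.08,0,-.031])[0])
print([(r,im[r,u].tolist()) for r in range(0,210,10)])
print([(x,im[100,x].tolist()) for x in range(180,340,10)])
E
```

```text
end top [265.22202672  52.88549493] tilted30 up [265.34347372  77.27203119] tilt30 down [265.07807343  89.17204753]
[(0, [235, 242, 250]), (10, [235, 242, 249]), (20, [227, 237, 246]), (30, [247, 136, 48]), (40, [45, 112, 187]), (50, [48, 121, 201]), (60, [91, 165, 213]), (70, [98, 176, 224]), (80, [96, 175, 225]), (90, [96, 177, 225]), (100, [93, 172, 222]), (110, [94, 171, 222]), (120, [95, 173, 221]), (130, [96, 174, 223]), (140, [96, 173, 221]), (150, [93, 171, 219]), (160, [94, 172, 221]), (170, [95, 169, 220]), (180, [94, 169, 220]), (190, [94, 169, 217]), (200, [94, 170, 218])]
[(180, [48, 121, 199]), (190, [44, 111, 185]), (200, [39, 107, 181]), (210, [41, 104, 175]), (220, [44, 111, 185]), (230, [38, 94, 158]), (240, [55, 103, 136]), (250, [92, 170, 218]), (260, [95, 175, 221]), (270, [95, 173, 224]), (280, [97, 170, 220]), (290, [51, 93, 123]), (300, [36, 96, 163]), (310, [44, 108, 183]), (320, [45, 114, 192]), (330, [50, 121, 201])]
```

Request:
arm_command(
  commands=[
    {"x": 0.15,"y": -0.25,"z": 0,"rx": 0,"ry": 0,"rz": 0,"grip": -1},
    {"x": 0.3,"y": -0.5,"z": 0,"rx": 0,"ry": 0,"rz": 0,"grip": -1},
    {"x": 0.45,"y": -0.75,"z": 0,"rx": 0,"ry": 0,"rz": 0,"grip": -1},
    {"x": 0.6,"y": -1.0,"z": 0,"rx": 0,"ry": 0,"rz": 0,"grip": -1},
  ],
)

```text
t: 21.32
eef_pos: [0.6359, -0.0606, 0.2208]
orientation: [-0.001, 0.982, 0.19, -0.002]
wrist_force: [1.2, -1.0, -3.9]
finger_gap: 0.233
grip_force: 60.0
```

Request:
arm_command(
  commands=[
    {"x": 0.15,"y": -0.25,"z": 0,"rx": 0,"ry": 0,"rz": 0.04,"grip": -1},
    {"x": 0.3,"y": -0.5,"z": 0,"rx": 0,"ry": 0,"rz": 0.083,"grip": -1},
    {"x": 0.45,"y": -0.75,"z": 0,"rx": 0,"ry": 0,"rz": 0.083,"grip": -1},
    {"x": 0.6,"y": -1.0,"z": 0,"rx": 0,"ry": 0,"rz": 0.083,"grip": -1},
    {"x": 0.6,"y": -1.0,"z": 0,"rx": 0,"ry": 0,"rz": 0.083,"grip": -1},
    {"x": 0.6,"y": -1.0,"z": 0,"rx": 0,"ry": 0,"rz": 0.083,"grip": -1},
  ],
)

```text
t: 22.08
eef_pos: [0.6725, 0.1676, 0.2211]
orientation: [0.001, 0.992, 0.126, -0.002]
wrist_force: [-0.9, -0.4, -4.3]
finger_gap: 0.233
grip_force: 60.0
```

```bash
python3 -c "
from h import *
st();rel((.6615,.204,.153),-75.5)"
```

```text
TCPfix [ 91.6 -83. ] z 0.2211 phi -75.49 Ffix [-0.9 -0.1] -4.3 M [-0.07 -0.02  0.01] gap 0.233 t 22.075
xyz [-0.0065 -0.1902  0.3402] rot [0.0005 0.0025 0.0001]
```

Request:
arm_command(
  commands=[
    {"x": -0.006,"y": -0.19,"z": 0,"rx": 0,"ry": 0.002,"rz": 0,"grip": -1},
    {"x": -0.006,"y": -0.19,"z": 0.2,"rx": 0,"ry": 0.002,"rz": 0,"grip": -1},
    {"x": -0.006,"y": -0.19,"z": 0.4,"rx": 0,"ry": 0.002,"rz": 0,"grip": -1},
    {"x": -0.006,"y": -0.19,"z": 0.46,"rx": 0,"ry": 0.002,"rz": 0,"grip": -1},
    {"x": -0.006,"y": -0.19,"z": 0.52,"rx": 0,"ry": 0.002,"rz": 0,"grip": -1},
    {"x": -0.006,"y": -0.19,"z": 0.55,"rx": 0,"ry": 0.002,"rz": 0,"grip": -1},
    {"x": -0.006,"y": -0.19,"z": 0.55,"rx": 0,"ry": 0.002,"rz": 0,"grip": -1},
  ],
)

```text
t: 22.95
eef_pos: [0.6634, 0.2041, 0.1147]
orientation: [-0.0, 0.992, 0.126, 0.003]
wrist_force: [0.5, -1.4, -1.5]
finger_gap: 0.235
grip_force: 60.0
```

```bash
python3 -c "
from h import *
st()"
```

```text
TCPfix [ 91.9 -45.3] z 0.1147 phi -75.56 Ffix [ 0.1 -1.5] -1.5 M [-0.38  0.3  -0.01] gap 0.235 t 22.95
```

Request:
arm_command(
  commands=[
    {"x": 0,"y": 0,"z": 0.03,"rx": 0,"ry": 0,"rz": 0,"grip": -1},
    {"x": 0,"y": 0,"z": 0.06,"rx": 0,"ry": 0,"rz": 0,"grip": -1},
    {"x": 0,"y": 0,"z": 0.085,"rx": 0,"ry": 0,"rz": 0,"grip": -1},
    {"x": 0,"y": 0,"z": 0.1,"rx": 0,"ry": 0,"rz": 0,"grip": -1},
    {"x": 0,"y": 0,"z": 0.1,"rx": 0,"ry": 0,"rz": 0,"grip": -1},
  ],
)

```text
t: 23.58
eef_pos: [0.6637, 0.2045, 0.0952]
orientation: [-0.0, 0.992, 0.126, 0.003]
wrist_force: [-0.7, -3.0, 10.1]
finger_gap: 0.237
grip_force: 60.0
```

```bash
python3 -c "
from h import *
st();shot('hit1');im,_=load('hit1');print([(r,im[r,265].tolist()) for r in range(44,76,4)])"
```

```text
TCPfix [ 92.2 -45.1] z 0.0952 phi -75.53 Ffix [-1.4 -2.8] 10.1 M [-0.76  0.69  0.1 ] gap 0.237 t 23.575
[(44, [43, 110, 188]), (48, [46, 120, 201]), (52, [42, 118, 197]), (56, [65, 121, 159]), (60, [90, 161, 209]), (64, [91, 171, 219]), (68, [93, 170, 219]), (72, [91, 169, 219])]
```

Request:
arm_command(
  commands=[
    {"x": 0,"y": 0,"z": 0.01,"rx": 0,"ry": 0,"rz": 0,"grip": -1},
    {"x": 0,"y": 0,"z": 0.015,"rx": 0,"ry": 0,"rz": 0,"grip": -1},
    {"x": 0,"y": 0,"z": 0.015,"rx": 0,"ry": 0,"rz": 0,"grip": -1},
  ],
)

```text
t: 24.0
eef_pos: [0.6645, 0.2047, 0.0945]
orientation: [-0.0, 0.992, 0.126, 0.004]
wrist_force: [-1.5, -3.3, 17.9]
finger_gap: 0.238
grip_force: 60.0
```

```bash
python3 -c "
from h import *
st();shot('hit2');im,_=load('hit2');print([(r,im[r,265].tolist()) for r in range(44,76,4)])"
```

```text
TCPfix [ 93.1 -45. ] z 0.0945 phi -75.53 Ffix [-2.3 -2.8] 17.9 M [-0.85  1.02  0.1 ] gap 0.238 t 24.0
[(44, [44, 113, 189]), (48, [47, 122, 202]), (52, [47, 122, 200]), (56, [55, 102, 139]), (60, [88, 159, 207]), (64, [94, 170, 220]), (68, [92, 172, 220]), (72, [94, 172, 221])]
```

Request:
arm_command(
  commands=[
    {"x": 0,"y": 0,"z": -0.1,"rx": 0,"ry": 0,"rz": 0,"grip": -1},
    {"x": 0,"y": 0,"z": -0.4,"rx": 0,"ry": 0,"rz": 0,"grip": -1},
    {"x": 0,"y": 0,"z": -0.65,"rx": 0,"ry": 0,"rz": 0,"grip": -1},
    {"x": -0.2,"y": 0.3,"z": -0.65,"rx": 0,"ry": 0,"rz": -0.084,"grip": -1},
    {"x": -0.3,"y": 0.6,"z": -0.65,"rx": 0,"ry": 0,"rz": -0.084,"grip": -1},
    {"x": -0.4,"y": 0.9,"z": -0.65,"rx": 0,"ry": 0,"rz": -0.084,"grip": -1},
    {"x": -0.45,"y": 1.0,"z": -0.65,"rx": 0,"ry": 0,"rz": -0.084,"grip": -1},
    {"x": -0.45,"y": 1.0,"z": -0.65,"rx": 0,"ry": 0,"rz": -0.084,"grip": -1},
  ],
)

```text
t: 25.05
eef_pos: [0.6244, -0.0136, 0.2183]
orientation: [-0.001, 0.982, 0.189, 0.001]
wrist_force: [-0.3, 1.2, -4.2]
finger_gap: 0.24
grip_force: 60.0
```

```bash
python3 - <<'E'
from h import *
st();rel((.600,-.2926,.10),-68)
c=cam("side"); f=np.array([.5631,.2250]);a=np.radians(14.507)
p=f+[np.cos(a)*.045+np.sin(a)*.045,np.sin(a)*.045-np.cos(a)*.045]
for z in(.1,.072,.054): print(z,w2px(c,[*p,z]).round(1))
im=ctrl.camera("side")[:,:,::-1]; im0=cv2.resize(cv2.imread("pics/side0.png"),(512,384),interpolation=cv2.INTER_AREA)
cr=lambda i:cv2.resize(i[140:220,215:315],None,fx=4,fy=4,interpolation=cv2.INTER_CUBIC)
cv2.imwrite("pics/pincmp.png",np.hstack([cr(im0),cr(im)]))
E
```

```text
TCPfix [  -0.4 -246.3] z 0.2183 phi -68.2 Ffix [0.1 1.3] -4.2 M [ 0.04  0.03 -0.06] gap 0.24 t 25.05
xyz [-0.6323  1.2509  0.5886] rot [-0.001  -0.001  -0.0023]
0.1 [282.6 161.7]
0.072 [282.3 168.3]
0.054 [282.1 172.5]
```

View pics/pincmp.png

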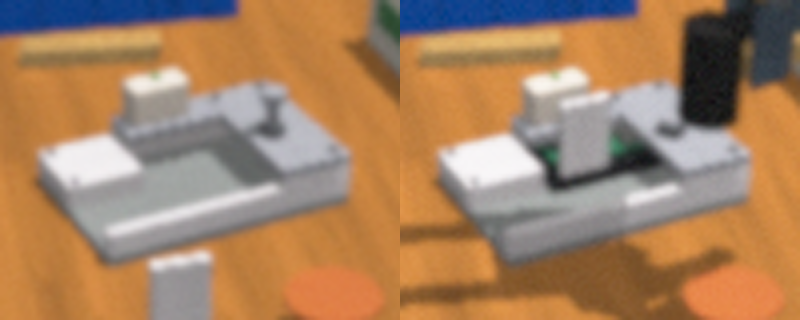

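The pin head dropped about 7 px in the side view, from crop row 98 to 128, and 6.6 px is expected for full travel. It is down and the carrier is home. Now I'll return the mallet.

Request:
arm_command(
  commands=[
    {"x": -0.15,"y": 0.3,"z": 0,"rx": 0,"ry": 0,"rz": 0,"grip": -1},
    {"x": -0.3,"y": 0.6,"z": 0,"rx": 0,"ry": 0,"rz": 0,"grip": -1},
    {"x": -0.45,"y": 0.9,"z": 0,"rx": 0,"ry": 0,"rz": 0,"grip": -1},
    {"x": -0.5,"y": 1.0,"z": 0,"rx": 0,"ry": 0,"rz": 0,"grip": -1},
    {"x": -0.5,"y": 1.0,"z": 0,"rx": 0,"ry": 0,"rz": 0,"grip": -1},
  ],
)

```text
t: 25.72
eef_pos: [0.6077, -0.2358, 0.2183]
orientation: [-0.001, 0.982, 0.19, 0.001]
wrist_force: [-0.0, 0.5, -4.5]
finger_gap: 0.236
grip_force: 60.0
```

Request:
arm_command(
  commands=[
    {"x": -0.13,"y": 0.25,"z": 0.1,"rx": 0,"ry": 0,"rz": 0,"grip": -1},
    {"x": -0.13,"y": 0.25,"z": 0.35,"rx": 0,"ry": 0,"rz": 0,"grip": -1},
    {"x": -0.13,"y": 0.25,"z": 0.6,"rx": 0,"ry": 0,"rz": 0,"grip": -1},
    {"x": -0.13,"y": 0.25,"z": 0.8,"rx": 0,"ry": 0,"rz": 0,"grip": -1},
    {"x": -0.13,"y": 0.25,"z": 0.9,"rx": 0,"ry": 0,"rz": 0,"grip": -1},
    {"x": -0.13,"y": 0.25,"z": 0.93,"rx": 0,"ry": 0,"rz": 0,"grip": -1},
    {"x": -0.13,"y": 0.25,"z": 0.93,"rx": 0,"ry": 0,"rz": 0,"grip": -1},
  ],
)

```text
t: 26.6
eef_pos: [0.6035, -0.2895, 0.0337]
orientation: [-0.0, 0.981, 0.192, 0.002]
wrist_force: [0.2, -0.1, -4.1]
finger_gap: 0.237
grip_force: 60.0
```

```bash
python3 -c "
from h import *
print(ctrl.observe()['eef_pos']);st()"
```

```text
[ 0.6034739  -0.28947677  0.03373682]
TCPfix [ -89.8 -508.2] z 0.0337 phi -67.91 Ffix [ 0.2 -0.2] -4.1 M [-0.05 -0.05  0.02] gap 0.237 t 26.6
```

Lower the last 10 mm.

Request:
arm_command(
  commands=[
    {"x": 0,"y": 0,"z": 0.03,"rx": 0,"ry": 0,"rz": 0,"grip": -1},
    {"x": 0,"y": 0,"z": 0.045,"rx": 0,"ry": 0,"rz": 0,"grip": -1},
    {"x": 0,"y": 0,"z": 0.05,"rx": 0,"ry": 0,"rz": 0,"grip": -1},
    {"x": 0,"y": 0,"z": 0.052,"rx": 0,"ry": 0,"rz": 0,"grip": -1},
    {"x": 0,"y": 0,"z": 0.052,"rx": 0,"ry": 0,"rz": 0,"grip": -1},
  ],
)

```text
t: 27.22
eef_pos: [0.6027, -0.2907, 0.0235]
orientation: [-0.0, 0.982, 0.191, 0.002]
wrist_force: [0.2, -0.8, -5.2]
finger_gap: 0.239
grip_force: 60.0
```

Request:
arm_command(
  commands=[
    {"x": 0,"y": 0,"z": 0.005,"rx": 0,"ry": 0,"rz": 0,"grip": -1},
    {"x": 0,"y": 0,"z": 0.007,"rx": 0,"ry": 0,"rz": 0,"grip": -1},
    {"x": 0,"y": 0,"z": 0.007,"rx": 0,"ry": 0,"rz": 0,"grip": -1},
  ],
)

```text
t: 27.6
eef_pos: [0.6029, -0.2908, 0.0228]
orientation: [0.0, 0.982, 0.191, 0.002]
wrist_force: [-1.0, 0.9, 1.9]
finger_gap: 0.241
grip_force: 60.0
```

Contact. I'll open the gripper and rise clear.

Request:
arm_command(
  commands=[
    {"x": 0,"y": 0,"z": 0,"rx": 0,"ry": 0,"rz": 0,"grip": -0.2},
    {"x": 0,"y": 0,"z": 0,"rx": 0,"ry": 0,"rz": 0,"grip": 1},
    {"x": 0,"y": 0,"z": 0,"rx": 0,"ry": 0,"rz": 0,"grip": 1},
    {"x": 0,"y": 0,"z": 0,"rx": 0,"ry": 0,"rz": 0,"grip": 1},
    {"x": 0,"y": 0,"z": 0,"rx": 0,"ry": 0,"rz": 0,"grip": 1},
    {"x": 0,"y": 0,"z": -0.1,"rx": 0,"ry": 0,"rz": 0,"grip": 1},
    {"x": 0,"y": 0,"z": -0.4,"rx": 0,"ry": 0,"rz": 0,"grip": 1},
    {"x": 0,"y": 0,"z": -0.7,"rx": 0,"ry": 0,"rz": 0,"grip": 1},
    {"x": -0.3,"y": 0,"z": -1,"rx": 0,"ry": 0,"rz": 0,"grip": 1},
    {"x": -0.6,"y": 0,"z": -1,"rx": 0,"ry": 0,"rz": 0,"grip": 1},
    {"x": -0.6,"y": 0,"z": -1,"rx": 0,"ry": 0,"rz": 0,"grip": 1},
  ],
)

```text
t: 28.98
eef_pos: [0.4885, -0.3369, 0.2234]
orientation: [0.001, 0.982, 0.19, 0.002]
wrist_force: [1.6, -0.1, -0.3]
finger_gap: 1.002
grip_force: 0.0
```

```bash
python3 - <<'E'
from h import *
st(); shot("end"); im,c=load("end")
# mallet: dark head blob near predicted place, compared with the earlier pose
for n,p in [("head top",(.559,-.307,.08)),("handle mid",(.63,-.28,.052)),("handle end",(.675,-.262,.052))]:
    u=w2px(c,p); print(n,u.round(0),im[int(u[1]),int(u[0])].tolist())
g=im.max(2); m=(g[:200]<40).astype(np.uint8); k,_,s,ce=cv2.connectedComponentsWithStats(m)
print([(s[i].tolist(),ce[i].round(0).tolist(),px2w(c,ce[i],.08).round(3)) for i in range(1,k) if s[i][4]>300])
E
```

```text
TCPfix [-213.  -525.3] z 0.2234 phi -68.12 Ffix [ 1.5 -0.5] -0.3 M [-0.04  0.14 -0.05] gap 1.002 t 28.975
head top [263.  94.] [21, 25, 25]
handle mid [265.  10.] [85, 155, 203]
handle end [265. -50.] [18, 13, 13]
[([238, 68, 52, 53, 2153], [264.0, 94.0], array([ 0.56 , -0.308,  0.08 ]))]
```

```bash
python3 -c "
from plant import ctrl
print(ctrl.sign_off())"
```

```text
the job is handed in; nothing more can be done
None
```

I handed the job in at about 29 s: the carrier is home against the end and left walls, the pin was knocked down to its stop with the mallet, and the mallet stands upright back at its original spot; the sign-off returned no verdict.

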